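# Drained bar to the wire cutter, with sprung tongs

## Robot

A 6-joint arm with a two-finger parallel gripper is mounted at the origin on a cart in front of the work surface, level with it; the furniture and walls round the work are solid. World frame = base frame: x ahead of the robot, y to its left, z up, the work surface at z = 0. Lengths are in m, angles in rad, forces in N, time in s.
With the tool pointing down it reaches from about 0.35 to 0.775 m from the base axis. Payload 5.5 kg.
Tool frame: the origin (TCP) lies at the very end of the fingers, on their centre line; the grasp point (between the pads) lies env.pinch_z behind it (env.pinch_z is the distance from the TCP to the grasp point, in m); z points along the fingers, y is the line along which they close (so a half turn about z gives the same grasp; the last joint's range is limited). The gripper opens to 85 mm and grips with 20 to 120 N. Pads are 22 mm wide; open, the fingers measure 114 mm over their backs; the gripper's body (76 mm by 85 mm) begins 54 mm behind the grasp point. The pads swing forward as they close: fully open they stand 13 mm farther back than shut.
Start: joints at [1.183, 0.313, 0.046, 1.304, 0, 1.431], TCP at [0.141, 0.557, 0.197] pointing down, gripper open.
Joint ranges: [-2.76, 2.76], [-0.86, 1.69], [-1.03, 1.26], [-2.2, 2.34], [-1.47, 1.5], [-3.14, 3.14]. Speed limits (rad/s): [2.57, 2.57, 3.14, 3.14, 3.14, 3.14].

## Interface

Orientations are given as a unit quaternion [w, x, y, z].
In Python, from workcell import env, eyes gives the robot as it stands.
- The arm moves only by the shell command python3 -m jog 'ROWS' [FORCE]. ROWS is JSON, one flat list of numbers, 7 for each row, row after row: the shift along the world's x, y, z as a fraction of full scale, then the turn, a rotation vector about the world's x, y, z as a fraction of full scale, then the opening, from -1 (shut) to 1 (fully open), so that 0 is half open. A call has 1 to 12 rows; each row is the pose to reach, as a shift and turn from the pose commanded when the call began, turning the shorter way round; what a row does not reach only later rows make up. Full scale, the value 1, is 20 cm for a shift and pi rad for a turn. A row lasts 1/12 s, in which the tool goes at most 41.7 mm and 7.16 degrees, less where a joint would pass 70% of its speed; a pose out of reach is approached as far as the arm can. A call with a number of a shift or a turn outside -1 to 1 is refused whole. A call with a gripper value outside its range is refused whole. The fingers move at their own pace and stop on an object; FORCE is the grip in N (left out, the last holds). Time passes only in rows, so rows that repeat a pose let the fingers close. It gives the time, the measured TCP pose, the force, the opening and the grip force at its end, in the units of the state.
- env.get_state(): the state, without advancing time (a new reading comes with each control period).
- eyes.read_camera(name): name is "scene" or "top" or "wrist"; returns (picture, depth): 420x560x3 uint8, red, green, blue; 420x560 float32, m along the optical axis (not along the pixel's ray), 0 where there is no reading.
- eyes.calibration(name): a dict with "fx", "fy", "cx", "cy" (pixels), "R" (3x3) and "t" (3): a world point X has camera coordinates R X + t; the wrist camera has in their place "tool_from_camera" (4x4, takes a point from camera to tool coordinates, whose origin is the TCP and whose axes are the flange's). Camera axes: x right, y down, z forward; pixel columns grow to the right and rows downward; lengths in m; the calibration is good to about 2 mm. A picture is of the moment at which its call begins: read the wrist's pose just before it. calibration takes no time and is no camera call.
- env.hand_in(): hands the job in; it is judged then, once.
The state is a dict: "clock": time; "joint_pos": joint angles; "qvel": joint speeds; "tau": joint torques, N m; "tcp_pos": TCP position; "orientation": TCP orientation; "wrist_force": force on the tool from outside, world axes, zero at the start; "ft_torque": the same for the moment, N m; "finger_gap": finger opening in m; "grip_force": force on a finger pad.
Only numpy, scipy, OpenCV 4.12 (cv2) and the standard library are available. Lean on these libraries where they do the work, as an engineer would, in place of code of your own. Each camera call takes 0.05 s, during which the arm holds its last target. There are 200 camera calls.

## Task

The bar of bean-milk block on the sloping draining rack is ready to be cut. Take the spring tongs from their stand, grip the bar by squeezing them on it and, touching it with nothing but the tongs, carry it over and set it down gently (do not let it drop) on the cutter's slotted bed: flat, in the middle, and squarely across the slots. Then lay the tongs back on their stand the way they lay, jaws in the dish and pin end up on the crossbar, and let go.

Things in the scene. Friction and masses are not known exactly. Their poses are not given: they have to be found in the camera images.
- bar_middle (a point): Middle (half-way up) of the white speckled bean-milk bar, a firm block 47 x 152 x 34 mm (own x, y, z), 0.24 kg. Own y runs along its length, own z out of its top face. It starts on the rack's slope, lying level along the rack's y, its lower long side against the rack's stop tabs, so its top leans 36 degrees towards the rack's low side.
- rack_slope (a point): Draining rack of steel slats, fixed: point on the slat tops, mid-slope, 66 mm above the counter. Own x level, pointing to the rack's high side (roughly the robot's right), y level along slats and bar, z up. Slats rise 36 degrees towards +x: 180 mm wide, 67 mm down and 79 mm up the slope. Two 21 mm high stop tabs, 22 mm wide, at y = +-55 at the low edge; between them the bar's low side is free.
- cutter_bed (a point): Middle of the top of the white slotted bed of the multi-wire cutter, 34 mm above the counter; fixed. Bed 150 (own x) x 197 mm (own y), z up. Slots 4 mm wide run along x, 33.5 mm apart, so a bar across them lies along y. Behind, from x = +92 mm, hinge cheeks and the raised wire frame, 235 mm high, leaning away from the bed.
- stand: Steel tongs stand, fixed; origin on the counter below the tongs' grip. Own x points from crossbar to dish, z up. Shallow dish, x = 13 to 83, y = -67 to 67 mm, floor 3 mm, rim 14 mm high: the jaws lie in it against its far rim. Crossbar along y at x = -59 mm, top 92 mm up, ends turned up to 108 mm at y = +-34: it carries the arms near the pin. At yaw 0 dish points away from robot.
- tongs_grip (a point): Where to pinch the steel tongs: midway between the two arms and half-way up them, 64 mm above the counter on the stand. At start own x, y, z match the stand's. Tongs lie at 35 degrees, jaws low (+x), pin high (-x). Arms 18 mm high, 4 mm thick, straight, opening across y; here 66 mm over their outsides when sprung open. Tongs weigh 0.12 kg and balance near here. The frame is fixed to the +y arm.
- tongs_jaws (a point): Midway between the middles of the two jaw pads: 78 mm from tongs_grip along the tongs, i.e. at (+64, 0, -45) mm in its axes. Pads 26 mm long, 20 mm high, their ends 13 mm further on; lowest pad corner 61 mm below tongs_grip while lying at 35 degrees. Gap between pads 77 mm when open; pads parallel at 47 mm.
- tongs_pin (a point): Pin on which the second arm turns, at the high end of the tongs: 100 mm from tongs_grip along the tongs, at (-82, 0, +57) mm in its axes. Highest part of the tongs when on the stand: the point is 121 mm above the counter, the metal round it reaches 130 mm.
- tongs_arm (a joint): Angle by which the tongs are squeezed, rad: 0 sprung fully open, 0.17 when gripping the 47 mm bar (then 50 mm over the arms at tongs_grip), 0.42 shut. A pinch at tongs_grip moves the pads 1.8 times as far. The spring pushes back there with 5 N when open, 10 N on the bar, 16 N shut, so a light part-squeeze (60 mm over the arms, pads 65 mm apart) carries the tongs; 20 to 50 N grips the bar well.

How it is judged:
By the outcome, as a careful person would: the job done as asked, in the order asked, and still so for the second after the job is handed in, with the robot touching nothing.
It also fails if it takes over 69 s, if anything falls off the work surface, if the arm or the gripper's body presses on something with over 40 N, if the wrist force passes 120 N, or if a joint passes its speed limit or range.

## Working session

There is one attempt and no reset: what is moved stays moved. The work goes in short steps, Python scripts to look and compute and a shell command to move; the robot and the scene stay as the last step left them, time stands still between calls to the robot, and variables do not carry over. Pictures are saved under pics/ and viewed, at most 10 in all, crops included, and the job is handed in when it is done.

```bash
ls; mkdir -p pics
python3 - <<'E'
from workcell import env,eyes
import cv2,numpy as np
print(env.get_state(),env.pinch_z)
for n in("scene","top"):
    p,d=eyes.read_camera(n); np.savez(f'pics/{n}0.npz',p=p,d=d); cv2.imwrite(f'pics/{n}0.png',p[:,:,::-1]); print(n,eyes.calibration(n))
print(eyes.calibration("wrist"))
E
```

```text
pics
{'clock': 0.0, 'joint_pos': array([ 1.18343294e+00,  3.14004739e-01,  4.49650303e-02,  1.30360102e+00,
       -3.98619849e-05,  1.43118195e+00]), 'qvel': array([-0.0013824 , -0.00248003, -0.0014804 ,  0.00157988, -0.00181939,
       -0.00039469]), 'tau': array([-8.09911694e-05, -4.80631649e+01,  2.98530972e+01,  1.95326109e-02,
       -1.42018389e-04, -1.22511051e-05]), 'tcp_pos': array([0.14081117, 0.55689149, 0.19650076]), 'orientation': array([-2.20944534e-04,  1.23557870e-01,  9.92336940e-01, -8.95563679e-04]), 'wrist_force': array([0.06061012, 0.35407206, 0.14483856]), 'ft_torque': array([ 0.0444022 ,  0.03565156, -0.00256949]), 'grip_force': 0.0, 'finger_gap': 0.08550563795429748} 0.0187
scene {'fx': 468.05126653979073, 'fy': 468.05126653979073, 'cx': 279.835686370043, 'cy': 202.43190834035516, 'R': array([[ 0.91182589, -0.4101271 ,  0.01921725],
       [-0.20218374, -0.48926258, -0.84837719],
       [ 0.35734476,  0.76968688, -0.52904332]]), 't': array([-0.46505943,  0.18535661,  1.13726359])}
top {'fx': 411.02848365982993, 'fy': 411.02848365982993, 'cx': 284.4216491278743, 'cy': 214.19334171368763, 'R': array([[ 0.01009789, -0.99993872, -0.0045383 ],
       [-0.99572636, -0.00963849, -0.09184829],
       [ 0.09179892,  0.00544638, -0.99576267]]), 't': array([-0.04059076,  0.48452886,  1.14899351])}
{'fx': 347.47441049743605, 'fy': 347.47441049743605, 'cx': 272.87838350720693, 'cy': 205.0274662765853, 'tool_from_camera': array([[ 2.40202092e-04, -9.51646495e-01, -3.07195201e-01,
         7.78869740e-02],
       [ 9.99999774e-01,  4.21260200e-04, -5.23083544e-04,
        -4.05907087e-05],
       [ 6.27199733e-04, -3.07195006e-01,  9.51646381e-01,
        -1.75690377e-01],
       [ 0.00000000e+00,  0.00000000e+00,  0.00000000e+00,
         1.00000000e+00]])}
```

View pics/scene0.png

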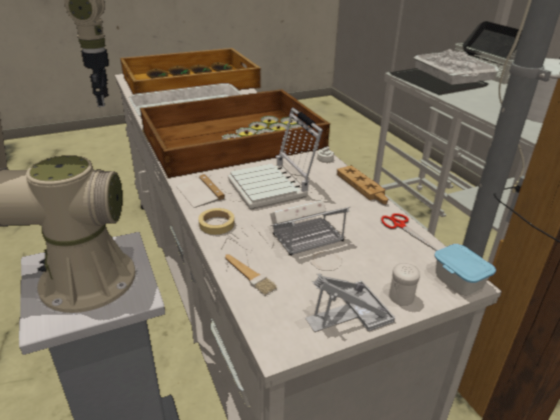

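View pics/top0.png

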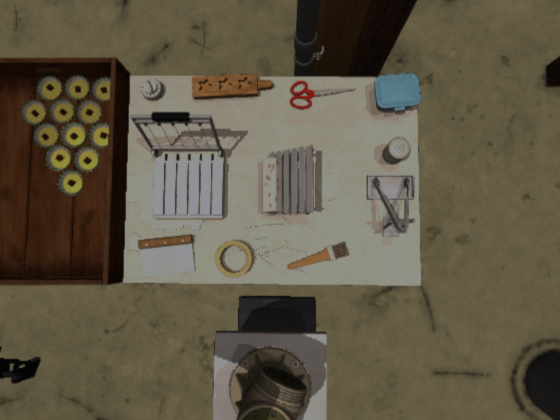

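The top view shows the bed near (190,185), the bar and rack near (270–290,180), and the stand near (392,205) with the tongs' pin near (404,228). Next I'll get rough coordinates.

```bash
cat > h.py <<'E'
import numpy as np,cv2
from workcell import env,eyes
from scipy.spatial.transform import Rotation as Ro
def cam(n,st=None):
    c=eyes.calibration(n); K=np.array([[c['fx'],0,c['cx']],[0,c['fy'],c['cy']],[0,0,1]])
    if n!='wrist': R,t=np.array(c['R']),np.array(c['t']); return K,R.T,-R.T@t
    q=st['orientation']; Rw=Ro.from_quat(q,scalar_first=True).as_matrix(); T=np.array(c['tool_from_camera'])
    return K,Rw@T[:3,:3],st['tcp_pos']+Rw@T[:3,3]
def cloud(C,d):
    K,R,o=C; v,u=np.indices(d.shape); r=np.stack([(u-K[0,2])/K[0,0],(v-K[1,2])/K[1,1],np.ones_like(d)],-1)*d[...,None]
    return r@R.T+o
def onz(C,uv,z):
    K,R,o=C; uv=np.atleast_2d(np.asarray(uv,float)); r=np.c_[(uv-K[:2,2])/[K[0,0],K[1,1]],np.ones(len(uv))]@R.T
    return o+r*((z-o[2])/r[:,2])[:,None]
def snap(n,tag):
    st=env.get_state(); p,d=eyes.read_camera(n); cv2.imwrite(f'pics/{tag}.png',p[:,:,::-1])
    np.savez(f'pics/{tag}.npz',p=p,d=d,pos=st['tcp_pos'],q=st['orientation']); return p,d,cam(n,st)
def load(tag,n):
    z=np.load(f'pics/{tag}.npz'); st=dict(tcp_pos=z['pos'],orientation=z['q']) if 'pos' in z else None
    return z['p'],z['d'],cam(n,st)
E
python3 - <<'E'
from h import *
p,d,C=load('top0','top'); X=cloud(C,d); print('cam',C[2])
for nm,u,v in(('counter',240,220),('bed',205,185),('bar',270,185),('slat',290,180),('slat',310,180),('pin',405,227),('armL',390,205),('armR',410,195),('jawL',377,181),('dishedge',410,199),('bar',392,234)):
    print(nm,X[v,u].round(3))
for nm,n,m in(('bar',(255,330,140,220),(.03,.3)),('stand',(360,420,165,245),(.008,.3)),('bed',(145,232,145,225),(.025,.045))):
    a,b,e,f=n; P=X[e:f,a:b].reshape(-1,3); P=P[(P[:,2]>m[0])&(P[:,2]<m[1])]
    r=cv2.minAreaRect(P[:,:2].astype(np.float32)); print(nm,r,P.mean(0).round(3))
E
```

```text
cam [ 0.37739168 -0.042176    1.18844378]
counter [ 0.469  0.093 -0.003]
bed [0.566 0.192 0.029]
bar [0.56  0.004 0.075]
slat [ 0.588 -0.051 -0.   ]
slat [ 0.569 -0.103  0.109]
pin [ 0.445 -0.348  0.126]
armL [ 0.517 -0.342  0.001]
armR [ 0.546 -0.399  0.006]
jawL [ 0.581 -0.298  0.032]
dishedge [ 0.535 -0.4    0.001]
bar [ 0.433 -0.347 -0.   ]
bar ((0.5724616050720215, -0.04381237179040909), (0.18069760501384735, 0.14102381467819214), 0.17364953458309174) [ 0.569 -0.043  0.078]
stand ((0.5178892016410828, -0.34213441610336304), (0.17109926044940948, 0.13429594039916992), 0.7938991189002991) [ 0.512 -0.338  0.067]
bed ((0.5694860816001892, 0.24038821458816528), (0.19715340435504913, 0.1981155276298523), 0.47462162375450134) [0.56  0.24  0.033]
```

```bash
python3 -m jog '[0.1,-0.1,0.4,0,0,0.02,1, 0.3,-0.3,0.7,0,0,0.04,1, 0.5,-0.5,0.7,0,0,0.06,1, 0.7,-0.7,0.7,0,0,0.079,1, 0.85,-0.85,0.7,0,0,0.079,1, 1,-1,0.7,0,0,0.079,1, 1,-1,0.7,0,0,0.079,1, 1,-1,0.7,0,0,0.079,1]'
python3 -m jog '[0.2,-0.2,0,0,0,0,1, 0.35,-0.4,0,0,0,0,1, 0.5,-0.6,0,0,0,0,1, 0.65,-0.8,0,0,0,0,1, 0.7,-1,0,0,0,0,1, 0.7,-1,0,0,0,0,1, 0.7,-1,0,0,0,0,1, 0.7,-1,0,0,0,0,1, 0.7,-1,0,0,0,0,1]'
python3 -c "
from h import *
snap('wrist','w1')"
```

```text
clock: 0.77
tcp_pos: [0.3372, 0.3606, 0.3366]
orientation: [-0.0, -0.0, 1.0, 0.0]
wrist_force: [0.4, 0.8, 0.3]
finger_gap: 0.0853
grip_force: 0.0
clock: 1.52
tcp_pos: [0.4761, 0.1621, 0.336]
orientation: [-0.001, 0.0, 1.0, 0.0]
wrist_force: [0.3, -0.3, 0.3]
finger_gap: 0.0856
grip_force: 0.0
```

View pics/w1.png

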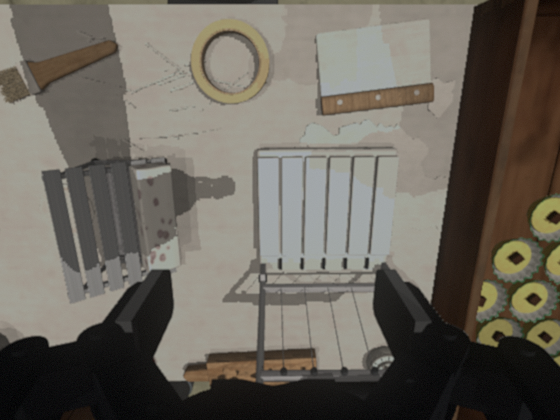

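The wrist view has up toward the robot and right as +y. The bed spans about (258..397,150..268), and the bar about (135..180,160..270) with its rack to the left. Next, close views of the rack and the stand.

```bash
python3 -m jog '[0,-0.2,0,0,0,0,1, 0,-0.4,-0.1,0,0,0,1, 0,-0.6,-0.2,0,0,0,1, 0,-0.8,-0.2,0,0,0,1, 0,-1,-0.2,0,0,0,1, 0,-1,-0.2,0,0,0,1, 0,-1,-0.2,0,0,0,1, 0,-1,-0.2,0,0,0,1, 0,-1,-0.2,0,0,0,1]'
python3 -c "
from h import *
snap('wrist','w2')"
python3 -m jog '[0,-0.2,0,0,0,0,1, 0,-0.4,0,0,0,0,1, -0.1,-0.6,0,0,0,0,1, -0.2,-0.8,0,0,0,0,1, -0.2,-1,0,0,0,0,1, -0.2,-1,0,0,0,0,1, -0.2,-1,0,0,0,0,1, -0.2,-1,0,0,0,0,1]'
python3 -m jog '[0,-0.2,0,0,0,0,1, 0,-0.4,0,0,0,0,1, 0,-0.5,0,0,0,0,1, 0,-0.5,0,0,0,0,1, 0,-0.5,0,0,0,0,1, 0,-0.5,0,0,0,0,1]'
python3 - <<'E'
from h import *
snap('wrist','w3')
a=cv2.imread('pics/w2.png')[0:300];b=cv2.imread('pics/w3.png')[0:300]
cv2.imwrite('pics/w23.png',np.vstack([a,b]))
E
```

```text
clock: 2.32
tcp_pos: [0.4764, -0.0359, 0.2967]
orientation: [0.0, -0.002, 1.0, 0.0]
wrist_force: [-0.0, -0.3, 0.4]
finger_gap: 0.086
grip_force: 0.0
clock: 3.03
tcp_pos: [0.4368, -0.2366, 0.2963]
orientation: [-0.0, -0.001, 1.0, 0.0]
wrist_force: [1.0, 0.9, -0.1]
finger_gap: 0.0856
grip_force: 0.0
clock: 3.53
tcp_pos: [0.4371, -0.3356, 0.2965]
orientation: [-0.0, -0.002, 1.0, 0.0]
wrist_force: [-0.3, 1.2, 0.3]
finger_gap: 0.0855
grip_force: 0.0
```

View pics/w23.png

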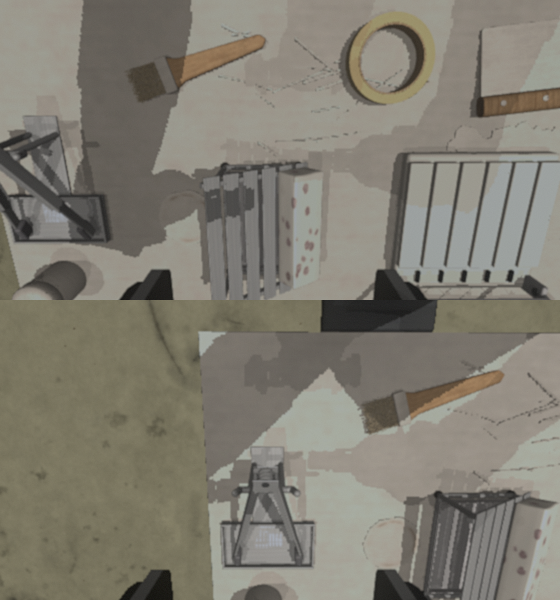

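In w3 the stand's dish is about (222..313, 221..267), the crossbar ends are near (237,190) and (296,190), and the pin is near (267,168). In w2 the bar's top face is about (280..325,167..290).

Run:
```python
from h import *
p,d,C=load('w3','wrist')
print('cam',C[2]); X=cloud(C,d)
print('counter z',X[130:150,300:350,2].mean(), X[240:260,330:350,2].mean())
print('dish rim corners@.014',onz(C,[(222,221),(313,221),(313,267),(222,267)],.014).round(3).tolist())
print('crossbar ends@.105',onz(C,[(237,190),(296,190)],.105).round(3).tolist())
def box(X,u0,u1,v0,v1,z0,z1):
    P=X[v0:v1,u0:u1].reshape(-1,3); return P[(P[:,2]>z0)&(P[:,2]<z1)]
for z0,z1 in((.112,.14),(.095,.112),(.06,.07),(.075,.085),(.045,.055)):
    P=box(X,215,320,145,285,z0,z1); 
    if len(P): print('z',z0,z1,len(P),'x',np.percentile(P[:,0],[2,50,98]).round(4),'y',np.percentile(P[:,1],[1,99]).round(4), 'L',P[P[:,1]>P[:,1].mean()][:,:2].mean(0).round(4),'R',P[P[:,1]<P[:,1].mean()][:,:2].mean(0).round(4))
P=box(X,205,330,200,290,.009,.018); print('dish',cv2.minAreaRect(P[:,:2].astype(np.float32)))
for tag,bw,rk in(('w1',(245,410,140,275),(120,200,150,285)),('w2',(390,560,140,275),(275,335,155,300))):
    p,d,C=load(tag,'wrist'); X=cloud(C,d)
    P=box(X,*bw,.026,.042); print(tag,'bed',len(P),P[:,2].mean(),np.percentile(P[:,:2],[1,99],axis=0).round(4).tolist(),cv2.minAreaRect(P[:,:2].astype(np.float32)))
    hsv=cv2.cvtColor(p,cv2.COLOR_RGB2HSV); 
    # bar top plane : normal ~ (0,sin36,cos36)
    P=X[rk[2]:rk[3],rk[0]:rk[1]].reshape(-1,3); P=P[P[:,2]>.035]
    n0=np.array([0,np.sin(.628),np.cos(.628)]); h=P@n0; hist,e=np.histogram(h,60); print(np.c_[e[:-1],hist][hist>60].round(4).tolist())
```

```text
cam [ 0.35920749 -0.33621619  0.47220432]
counter z -0.0009866988595410566 -0.0004610250193148187
dish rim corners@.014 [[0.531, -0.407, 0.014], [0.53, -0.279, 0.014], [0.602, -0.276, 0.014], [0.603, -0.41, 0.014]]
crossbar ends@.105 [[0.46, -0.375, 0.105], [0.46, -0.311, 0.105]]
z 0.112 0.14 766 x [0.4326 0.4462 0.4671] y [-0.3603 -0.3282] L [ 0.4476 -0.3365] R [ 0.4476 -0.3519]
z 0.095 0.112 475 x [0.44   0.4701 0.4913] y [-0.3806 -0.3083] L [ 0.4697 -0.3236] R [ 0.4704 -0.3653]
z 0.06 0.07 151 x [0.4572 0.529  0.5393] y [-0.3798 -0.3085] L [ 0.5148 -0.3148] R [ 0.518  -0.3737]
z 0.075 0.085 170 x [0.4592 0.5085 0.5193] y [-0.3739 -0.3135] L [ 0.4998 -0.3189] R [ 0.5037 -0.3693]
z 0.045 0.055 84 x [0.4552 0.5412 0.5566] y [-0.385  -0.3031] L [ 0.5157 -0.3121] R [ 0.5197 -0.3769]
dish ((0.5891149044036865, -0.34360483288764954), (0.10668063908815384, 0.1342877745628357), 0.41301828622817993)
w1 bed 12686 0.03317821408312893 [[0.4832, 0.1418], [0.6496, 0.3347]] ((0.5715992450714111, 0.23849083483219147), (0.18738676607608795, 0.19764290750026703), 0.8664965629577637)
[[0.0228, 1657.0], [0.031, 204.0], [0.0392, 213.0], [0.0475, 216.0], [0.0557, 3521.0], [0.3774, 225.0], [0.3856, 172.0]]
w2 bed 15494 0.03279021922418745 [[0.483, 0.1401], [0.6311, 0.3338]] ((0.564200758934021, 0.23829323053359985), (0.16399283707141876, 0.19825011491775513), 0.4411778450012207)
[[0.0207, 148.0], [0.0264, 342.0], [0.0322, 339.0], [0.038, 360.0], [0.0437, 370.0], [0.0495, 373.0], [0.0553, 2941.0], [0.061, 297.0]]
```

Run:
```python
from h import *
n0=np.array([0,np.sin(.628),np.cos(.628)])
for tag,rk,bw in(('w1',(120,200,150,285),(245,410,140,262)),('w2',(270,335,155,300),(390,560,140,262)),('w3',(500,560,185,300),None)):
    p,d,C=load(tag,'wrist'); X=cloud(C,d)
    P=X[rk[2]:rk[3],rk[0]:rk[1]].reshape(-1,3); P=P[P[:,2]>.035]; h=P@n0
    m=np.median(h[(h>.05)&(h<.07)]); Q=P[abs(h-m)<.006]
    c=Q.mean(0); n=np.linalg.svd(Q-c,full_matrices=False)[2][2]; n*=np.sign(n[2]); Q=Q[abs((Q-c)@n)<.003]; c=Q.mean(0); n=np.linalg.svd(Q-c,full_matrices=False)[2][2]; n*=np.sign(n[2])
    e1=np.array([1,0,0])-n[0]*n; e1/=np.linalg.norm(e1); e2=np.cross(n,e1)
    uv=np.c_[(Q-c)@e1,(Q-c)@e2].astype(np.float32); r=cv2.minAreaRect(uv)
    lo,hi=np.percentile(uv,[.7,99.3],axis=0); mid=c+e1*(lo+hi)[0]/2+e2*(lo+hi)[1]/2
    # centreline yaw
    b=[np.median(uv[abs(uv[:,0]-x)<.01][:,1]) for x in np.linspace(lo[0]+.02,hi[0]-.02,6)]
    print(tag,len(Q),'n',n.round(3),'tilt',np.degrees(np.arccos(n[2])).round(1),'size',(hi-lo).round(4),'rect',r,'mid top',mid.round(4),'middle',(mid-.017*n).round(4),'line',np.round(b,4))
    if bw:
        P=X[bw[2]:bw[3],bw[0]:bw[1]].reshape(-1,3); P=P[abs(P[:,2]-.033)<.006]
        fr=[np.percentile(P[abs(P[:,1]-y)<.008][:,0],1) for y in(.17,.2,.24,.27,.3)]
        sd=[np.percentile(P[abs(P[:,0]-x)<.008][:,1],[1,99]).round(4).tolist() for x in(.5,.53,.56,.59,.62)]
        print('front',np.round(fr,4),'sides',sd)
```

```text
w1 3481 n [-0.008  0.583  0.812] tilt 35.7 size [0.1452 0.0454] rect ((0.004842080175876617, 0.0007583554834127426), (0.14920344948768616, 0.04688550904393196), 0.6023052334785461) mid top [0.5632 0.0073 0.069 ] middle [ 0.5633 -0.0026  0.0552] line [-0.0006 -0.0011 -0.0009 -0.0006 -0.0001  0.0002]
front [0.4837 0.4835 0.4835 0.4834 0.4829] sides [[0.1409, 0.3342], [0.1418, 0.3346], [0.1415, 0.3345], [0.1425, 0.335], [0.1422, 0.3352]]
w2 3173 n [-0.008  0.573  0.819] tilt 35.0 size [0.1466 0.045 ] rect ((0.004721812903881073, 0.0022630132734775543), (0.1502155065536499, 0.047375570982694626), 0.4698614180088043) mid top [0.5636 0.0067 0.0693] middle [ 0.5637 -0.003   0.0553] line [-0.0015 -0.0013 -0.0008 -0.0005 -0.0003  0.    ]
front [0.4842 0.484  0.4831 0.4827 0.4826] sides [[0.1396, 0.3321], [0.1399, 0.3338], [0.1403, 0.3341], [0.1405, 0.3343], [0.1406, 0.3347]]
w3 1510 n [-0.01   0.534  0.845] tilt 32.3 size [0.1308 0.045 ] rect ((0.0088731050491333, 0.0066438522189855576), (0.1383865922689438, 0.04715943709015846), 1.1539220809936523) mid top [0.5551 0.0054 0.0694] middle [ 0.5553 -0.0037  0.0551] line [-0.0049 -0.0052 -0.005  -0.0048 -0.0052 -0.0049]
```

```bash
python3 -m jog '[0.2,-0.02,-0.2,0,0,0,1, 0.42,-0.04,-0.4,0,0,0,1, 0.42,-0.04,-0.6,0,0,0,1, 0.42,-0.04,-0.7,0,0,0,1, 0.42,-0.04,-0.7,0,0,0,1, 0.42,-0.04,-0.7,0,0,0,1, 0.42,-0.04,-0.7,0,0,0,1]'
```

```text
clock: 4.17
tcp_pos: [0.5207, -0.3451, 0.1586]
orientation: [0.0, -0.001, 1.0, -0.0]
wrist_force: [0.0, 0.2, 0.6]
finger_gap: 0.0853
grip_force: 0.0
```

```bash
python3 -m jog '[0,0,-0.2,0,0,0,1, 0,0,-0.35,0,0,0,1, 0,0,-0.45,0,0,0,1, 0,0,-0.57,0,0,0,1, 0,0,-0.57,0,0,0,1, 0,0,-0.57,0,0,0,1, 0,0,-0.57,0,0,0,1]'; python3 -c "
from h import *
snap('wrist','w4')"
```

```text
clock: 4.75
tcp_pos: [0.5219, -0.3474, 0.0461]
orientation: [0.002, -0.0, 1.0, -0.002]
wrist_force: [0.4, 0.1, 0.6]
finger_gap: 0.0854
grip_force: 0.0
```

View pics/w4.png

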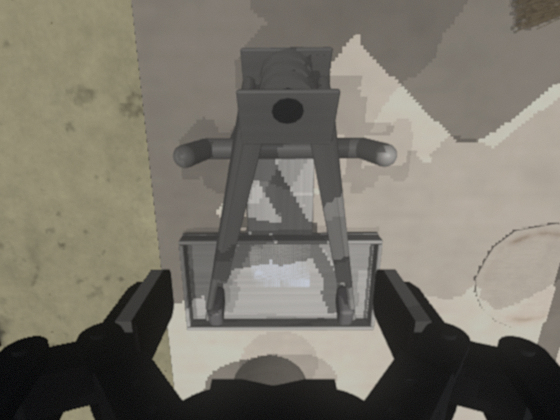

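The arms at grip height centre near column 284, while the TCP is at column 273, so I'll shift +y by 4–5 mm and squeeze partly.

```bash
python3 -m jog '[0,0.022,-0.01,0,0,0,1, 0,0.022,-0.01,0,0,0,0.8, 0,0.022,-0.01,0,0,0,0.6, 0,0.022,-0.01,0,0,0,0.41, 0,0.022,-0.01,0,0,0,0.41, 0,0.022,-0.01,0,0,0,0.41, 0,0.022,-0.01,0,0,0,0.41, 0,0.022,-0.01,0,0,0,0.41]' 30; python3 -c "
from h import *
snap('wrist','w5')"
```

```text
clock: 5.47
tcp_pos: [0.5205, -0.3416, 0.0405]
orientation: [0.0, -0.0, 1.0, -0.0]
wrist_force: [0.4, 0.6, 1.4]
finger_gap: 0.0604
grip_force: 0.5
```

View pics/w5.png

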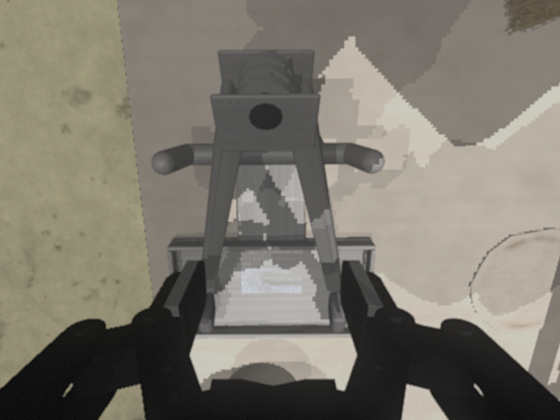

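```bash
python3 -m jog '[0,0,0,0,0,0,0.35, 0,0,0,0,0,0,0.35, 0,0,0,0,0,0,0.35, 0,0,0,0,0,0,0.35]' 30; python3 -c "
from h import *
print(env.get_state()['wrist_force'],env.get_state()['joint_pos'].round(3))
p,d,C=snap('wrist','w6')
X=cloud(C,d)
for z0,z1 in((.045,.055),(.055,.065),(.065,.075),(.075,.085)):
  P=X[140:340,180:360].reshape(-1,3);P=P[(P[:,2]>z0)&(P[:,2]<z1)&(P[:,0]>.48)];print(z0,P[:,0].mean(),np.percentile(P[:,1],[1,99]))"
```

```text
clock: 5.85
tcp_pos: [0.5207, -0.3419, 0.0407]
orientation: [0.0, -0.0, 1.0, -0.0]
wrist_force: [1.2, -1.0, 2.7]
finger_gap: 0.0577
grip_force: 1.3
[ 1.23791961 -0.98402928  2.74732819] [-0.71   0.488 -0.086  0.995 -0.    -0.71 ]
0.045 0.5228318750174148 [-0.30894465 -0.30762878]
0.055 0.5351310586748746 [-0.3748279  -0.30976693]
0.065 0.5243439207702172 [-0.37322803 -0.31157614]
0.075 0.5132193361726711 [-0.37678196 -0.30795197]
```

```bash
python3 -m jog '[0,0,0,0,0,0,0.26, 0,0,0,0,0,0,0.26, 0,0,0,0,0,0,0.26, 0,0,0,0,0,0,0.26]' 30; python3 -c "
from h import *
p,d,C=snap('wrist','w7')"
```

```text
clock: 6.23
tcp_pos: [0.5213, -0.3421, 0.0411]
orientation: [0.001, -0.0, 1.0, -0.001]
wrist_force: [1.7, -1.8, 4.8]
finger_gap: 0.0537
grip_force: 2.8
```

View pics/w7.png

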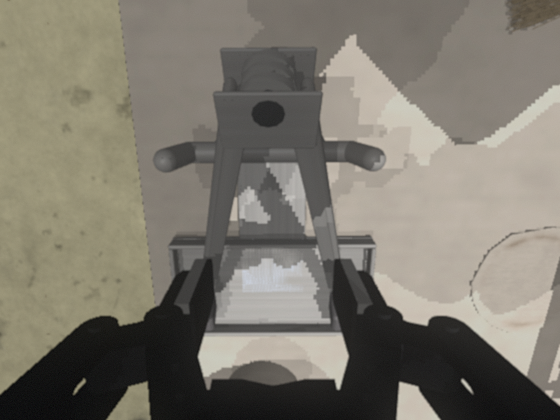

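Run:
```python
from h import *
for t in('w4','w7'):
    p,d,C=load(t,'wrist'); X=cloud(C,d); print(t,C[2])
    for u,v in((152,290),(165,280),(208,262),(205,275),(195,290),(180,310),(160,330),(335,262),(340,275),(350,290)):print((u,v),X[v,u].round(4),d[v,u].round(3),p[v,u])
```

```text
w4 [ 0.4433331  -0.34704237  0.22144662]
(152, 290) [ 0.5112 -0.3909  0.1124] 0.125 [29 28 24]
(165, 280) [ 0.5144 -0.3903  0.0999] 0.138 [31 30 27]
(208, 262) [ 0.5572 -0.3935  0.0021] 0.244 [112 110 107]
(205, 275) [ 0.567 -0.396  0.003] 0.246 [108 106 105]
(195, 290) [ 0.5793 -0.404   0.0028] 0.25 [101 102  98]
(180, 310) [ 0.4433 -0.347   0.2214] 0.0 [192 188 176]
(160, 330) [ 0.5293 -0.3902  0.1112] 0.132 [30 28 26]
(335, 262) [ 0.5197 -0.3183  0.074 ] 0.164 [67 66 65]
(340, 275) [ 0.5309 -0.3139  0.0663] 0.175 [82 81 79]
(350, 290) [ 0.5502 -0.304   0.0492] 0.197 [125 123 122]
w7 [ 0.44303236 -0.34210059  0.21666482]
(152, 290) [ 1.1039 -0.7685 -0.851 ] 1.22 [148 142 117]
(165, 280) [ 0.5703 -0.4193 -0.0021] 0.248 [129 122 115]
(208, 262) [ 0.5106 -0.3695  0.0858] 0.145 [33 33 32]
(205, 275) [ 0.5117 -0.3691  0.0948] 0.137 [31 31 29]
(195, 290) [ 0.5112 -0.3705  0.1065] 0.126 [30 30 29]
(180, 310) [ 0.5099 -0.3722  0.1206] 0.112 [27 28 27]
(160, 330) [ 0.5099 -0.3756  0.1305] 0.103 [27 27 25]
(335, 262) [ 0.5124 -0.3157  0.0822] 0.149 [38 37 36]
(340, 275) [ 0.5122 -0.3156  0.0937] 0.138 [37 36 34]
(350, 290) [ 0.5106 -0.3146  0.1073] 0.125 [38 37 35]
```

Run:
```python
from h import *
for t in('w4','w5','w7'):
    p,d,C=load(t,'wrist'); X=cloud(C,d)
    m=(p.max(2)<45)&(X[...,0]>.49)&(X[...,0]<.55)&(d>0); m[:240]=0
    for s in(-1,1):
        P=X[m&((X[...,1]+.344)*s>.02)]; k=P[P[:,2]<P[:,2].min()+.004]; print(t,s,'minz',P[:,2].min().round(4),k.mean(0).round(4),k.min(0).round(4),k.max(0).round(4))
p,d,C=load('w4','wrist');X=cloud(C,d)
for v in range(262,300,4): print(v,[(u,X[v,u].round(3).tolist()[0::2]) for u in (140,150,158,166,172)])
```

```text
w4 -1 minz 0.0919 [ 0.5217 -0.3904  0.0946] [ 0.5127 -0.391   0.0919] [ 0.5297 -0.39    0.0959]
w4 1 minz 0.0931 [ 0.5212 -0.3049  0.0954] [ 0.5118 -0.3054  0.0931] [ 0.5317 -0.3032  0.0971]
w5 -1 minz 0.0792 [ 0.5209 -0.3721  0.0814] [ 0.5104 -0.3732  0.0792] [ 0.5324 -0.3718  0.0832]
w5 1 minz 0.0804 [ 0.5198 -0.3118  0.0828] [ 0.5103 -0.3122  0.0804] [ 0.5299 -0.3106  0.0843]
w7 -1 minz 0.0776 [ 0.5217 -0.3695  0.08  ] [ 0.5118 -0.3697  0.0776] [ 0.5318 -0.3693  0.0815]
w7 1 minz 0.0798 [ 0.5194 -0.3155  0.0822] [ 0.5107 -0.3158  0.0798] [ 0.5299 -0.314   0.0838]
262 [(140, [1.0, -0.851]), (150, [1.0, -0.851]), (158, [0.999, -0.849]), (166, [0.559, -0.002]), (172, [0.559, -0.001])]
266 [(140, [1.014, -0.847]), (150, [1.017, -0.853]), (158, [1.016, -0.851]), (166, [0.562, -0.002]), (172, [0.563, -0.002])]
270 [(140, [1.031, -0.849]), (150, [0.511, 0.097]), (158, [0.512, 0.097]), (166, [0.512, 0.097]), (172, [0.566, -0.002])]
274 [(140, [1.048, -0.852]), (150, [0.511, 0.101]), (158, [0.511, 0.101]), (166, [0.513, 0.097]), (172, [0.569, -0.003])]
278 [(140, [1.062, -0.851]), (150, [0.511, 0.104]), (158, [0.512, 0.103]), (166, [0.514, 0.099]), (172, [0.572, -0.001])]
282 [(140, [0.515, 0.1]), (150, [0.511, 0.107]), (158, [0.512, 0.106]), (166, [0.515, 0.1]), (172, [0.576, -0.002])]
286 [(140, [0.512, 0.109]), (150, [0.511, 0.109]), (158, [0.512, 0.109]), (166, [0.517, 0.1]), (172, [0.579, -0.002])]
290 [(140, [0.512, 0.112]), (150, [0.512, 0.111]), (158, [0.514, 0.108]), (166, [0.519, 0.1]), (172, [0.582, -0.002])]
294 [(140, [0.511, 0.115]), (150, [0.511, 0.115]), (158, [0.515, 0.109]), (166, [0.521, 0.1]), (172, [0.525, 0.093])]
298 [(140, [0.511, 0.117]), (150, [0.512, 0.116]), (158, [0.517, 0.109]), (166, [0.522, 0.101]), (172, [0.527, 0.094])]
```

Run:
```python
from h import *
p,d,C=load('w7','wrist'); X=cloud(C,d)
for u,v in((270,415),(270,395),(230,395),(310,395),(170,345),(150,340),(60,360)): print((u,v),X[v,u].round(3),p[v,u])
for n in('scene','top'):
    p,d,C=snap(n,n+'1'); X=cloud(C,d)
    m=(p.max(2)<50)&(abs(X[...,0]-.52)<.06)&(abs(X[...,1]+.343)<.08)&(X[...,2]>.02)&(X[...,2]<.3)
    P=X[m]; print(n,len(P),np.percentile(P[:,2],[0,1,5,20,50]).round(3)if len(P) else '')
    v,u=np.nonzero(m); print(u.min(),u.max(),v.min(),v.max())
    a,b,c,e=u.min()-25,u.max()+25,v.min()-15,v.max()+35
    if n=='scene': cv2.imwrite('pics/sc1.png',cv2.resize(p[c:e,a:b,::-1],None,fx=4,fy=4)[:600,:800]); print(a,c)
```

```text
(270, 415) [ 0.511 -0.343  0.158] [19 19 17]
(270, 395) [ 0.51  -0.343  0.154] [31 31 29]
(230, 395) [ 0.511 -0.352  0.153] [29 30 28]
(310, 395) [ 0.512 -0.333  0.152] [32 31 28]
(170, 345) [ 0.505 -0.369  0.143] [24 23 22]
(150, 340) [ 0.51  -0.377  0.134] [23 23 23]
(60, 360) [ 0.51  -0.398  0.143] [22 22 18]
scene 1546 [0.081 0.089 0.105 0.148 0.188]
334 375 218 294
309 203
top 352 [0.042 0.072 0.126 0.166 0.209]
379 408 178 213
```

View pics/sc1.png

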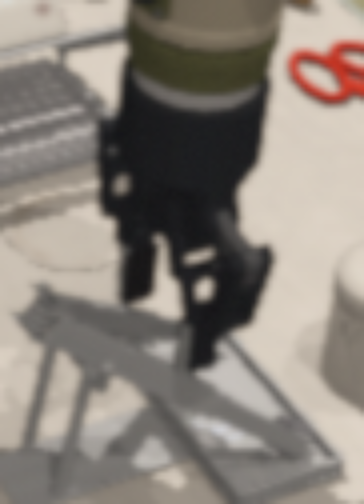

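Run:
```python
from h import *
K,R,o=cam('scene')
for z in(.04,.05,.06,.07,.08,.09):
    c=R.T@(np.array([.521,-.372,z])-o); u=K@c; print(z,((u[:2]/u[2])-[309,203])*4)
p,d,C=load('scene1','scene'); X=cloud(C,d)
for v in range(284,300,2): print(v,[X[v,u].round(3).tolist() for u in(357,360,362)],p[v,360])
```

```text
0.04 [184.34222629 418.05166507]
0.05 [186.27383061 404.53613711]
0.06 [188.22576373 390.87836757]
0.07 [190.19834826 377.07609909]
0.08 [192.19191369 363.12702626]
0.09 [194.20679654 349.02879441]
284 [[0.512, -0.378, 0.116], [0.508, -0.394, 0.13], [0.508, -0.4, 0.135]] [27 26 29]
286 [[0.513, -0.379, 0.111], [0.506, -0.397, 0.128], [0.508, -0.401, 0.131]] [24 25 27]
288 [[0.055, -0.975, 0.768], [0.518, -0.382, 0.106], [0.524, -0.382, 0.104]] [25 26 27]
290 [[0.513, -0.38, 0.1], [0.52, -0.382, 0.099], [0.525, -0.381, 0.097]] [26 25 28]
292 [[0.512, -0.382, 0.097], [0.521, -0.381, 0.093], [0.525, -0.383, 0.093]] [28 28 30]
294 [[0.513, -0.382, 0.091], [0.521, -0.382, 0.087], [0.583, -0.31, 0.003]] [74 72 70]
296 [[0.57, -0.31, 0.002], [0.574, -0.315, 0.005], [0.58, -0.315, 0.003]] [183 178 173]
298 [[0.521, -0.374, 0.07], [0.531, -0.371, 0.064], [0.576, -0.321, 0.003]] [143 139 135]
```

The wrist and scene views both put the real fingertips about 39 mm above the reported TCP, so I pinched only the arms' top edges. I'll open, go 31 mm lower and pinch again.

```bash
python3 -m jog '[0,0,0,0,0,0,1, 0,0,0,0,0,0,1, 0,0,0,0,0,0,1, 0,-0.005,-0.05,0,0,0,1, 0,-0.005,-0.1,0,0,0,1, 0,-0.005,-0.155,0,0,0,1, 0,-0.005,-0.155,0,0,0,1, 0,-0.005,-0.155,0,0,0,1]' 30; python3 -m jog '[0,0,0,0,0,0,0.6, 0,0,0,0,0,0,0.41, 0,0,0,0,0,0,0.41, 0,0,0,0,0,0,0.41, 0,0,0,0,0,0,0.41, 0,0,0,0,0,0,0.41]'
```

```text
clock: 7.05
tcp_pos: [0.5191, -0.3414, 0.0075]
orientation: [-0.001, -0.0, 1.0, 0.001]
wrist_force: [-0.4, 0.2, 0.9]
finger_gap: 0.085
grip_force: 0.0
clock: 7.55
tcp_pos: [0.5225, -0.344, 0.0118]
orientation: [0.002, -0.0, 1.0, -0.002]
wrist_force: [0.3, -0.3, 6.4]
finger_gap: 0.0599
grip_force: 5.2
```

```bash
python3 -m jog '[0,0,0.05,0,0,0,0.37, 0,0,0.1,0,0,0,0.37, 0,0,0.2,0,0,0,0.37, 0,0,0.4,0,0,0,0.37, 0,0,0.6,0,0,0,0.37, 0,0,0.8,0,0,0,0.37, 0,0,1,0,0,0,0.37, 0,0,1,0,0,0,0.37, 0,0,1,0,0,0,0.37]'
python3 - <<'E'
from h import *
st=env.get_state();Rt=Ro.from_quat(st['orientation'],scalar_first=True).as_matrix()
p,d,C=snap('wrist','w8'); X=(cloud(C,d)-st['tcp_pos'])@Rt   # tool coords
T=X*[-1,1,-1]  # x fwd,y,z up
m=(d>0)&(d<.33)&(p.max(2)>45); m[:, :120]=0; m[:, 430:]=0
P=T[m]; P=P[(abs(P[:,1])<.06)&(P[:,0]>-.12)&(P[:,0]<.13)]
for x in np.arange(-.1,.09,.02):
    Q=P[abs(P[:,0]-x)<.004]
    if len(Q): print(round(x,2),len(Q),'z',np.percentile(Q[:,2],[2,50,98]).round(4),'y',np.percentile(Q[:,1],[2,98]).round(4))
E
```

```text
clock: 8.3
tcp_pos: [0.5218, -0.3437, 0.2137]
orientation: [0.003, -0.0, 1.0, -0.002]
wrist_force: [0.4, -0.4, -2.3]
finger_gap: 0.0589
grip_force: 7.2
-0.08 6510 z [0.0975 0.1167 0.1192] y [-0.0133  0.0111]
-0.06 2202 z [0.1    0.1033 0.1063] y [-0.0157  0.0136]
-0.04 1097 z [0.086  0.089  0.0919] y [-0.0194  0.0176]
-0.02 738 z [0.0716 0.0753 0.1213] y [-0.0267  0.0264]
0.0 405 z [0.0446 0.0605 0.0633] y [-0.0268  0.029 ]
0.02 146 z [0.0437 0.0472 0.0492] y [-0.0309  0.0297]
0.04 98 z [0.0222 0.0291 0.0323] y [-0.0347  0.0346]
0.06 402 z [0.0009 0.0179 0.0202] y [-0.0366  0.0366]
0.08 5 z [0.0061 0.007  0.0074] y [-0.0258  0.0369]
```

View pics/w8.png

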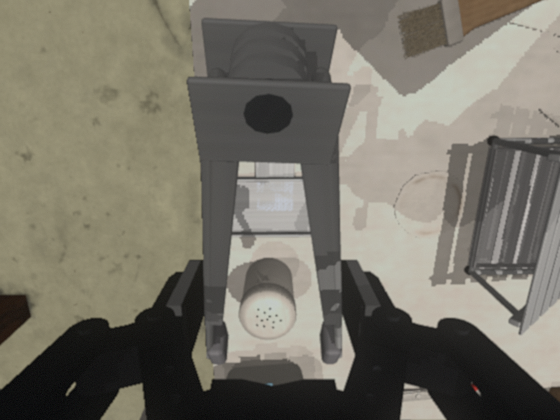

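The tongs hang level in the grasp: slope about 35°, centred, jaws at (+62, 0, +6) mm from the reported TCP. Now I'll carry them over the rack and roll −36°.

```bash
python3 -m jog '[0,0.1,0.05,0,0,0,0.4, 0,0.25,0.1,0,0,0,0.4, 0,0.4,0.1,0,0,0,0.4, -0.02,0.55,0.1,0,0,0,0.4, -0.05,0.7,0.1,0,0,0,0.4, -0.08,0.85,0.1,0,0,0,0.4, -0.1,1,0.1,0,0,0,0.4, -0.1,1,0.1,0,0,0,0.4]'; python3 -m jog '[0,0.15,0,-0.03,0,0,0.4, 0,0.3,0,-0.06,0,0,0.4, 0,0.45,0,-0.09,0,0,0.4, 0,0.6,0,-0.12,0,0.001,0.4, 0,0.75,0,-0.15,0,0.002,0.4, 0,0.9,0,-0.18,0,0.003,0.4, 0,1,0,-0.2,0,0.004,0.4, 0,1,0,-0.2,0,0.004,0.4, 0,1,0,-0.2,0,0.004,0.4, 0,1,0,-0.2,0,0.004,0.4]'; python3 -c "
from h import *
print(env.get_state()['joint_pos'].round(2))"
```

```text
clock: 9.02
tcp_pos: [0.4975, -0.137, 0.2277]
orientation: [-0.002, -0.002, 1.0, 0.002]
wrist_force: [-0.1, 0.1, -2.1]
finger_gap: 0.0601
grip_force: 6.9
clock: 9.85
tcp_pos: [0.4999, 0.0572, 0.2281]
orientation: [-0.001, -0.007, 0.951, -0.309]
wrist_force: [-0.3, -0.3, 0.1]
finger_gap: 0.0599
grip_force: 7.0
[ 0.33  0.36  0.02  1.46 -0.59  0.38]
```

```bash
python3 -m jog '[0,0,-0.15,0,0,0,0.4, 0,-0.02,-0.3,0,0,0,0.4, 0,-0.02,-0.46,0,0,0,0.4, 0,-0.02,-0.46,0,0,0,0.4, 0,-0.02,-0.46,0,0,0,0.4, 0,-0.02,-0.46,0,0,0,0.4]'
cat > bt.py <<'E'
from h import *
import sys
tag=sys.argv[1]
st=env.get_state();Rt=Ro.from_quat(st['orientation'],scalar_first=True).as_matrix()
p,d,C=snap('wrist',tag); T=((cloud(C,d)-st['tcp_pos'])@Rt)*[-1,1,-1]
g=(d>0)&(d<.4)&(p.max(2)>45); P=T[g]; col=p[g].astype(int)
print('TCP',st['tcp_pos'],'F axes',(Rt@np.diag([-1,1,-1])).round(3).tolist())
J=P[(abs(P[:,0]-.06)<.006)&(abs(P[:,1])<.045)&(P[:,2]>-.02)&(P[:,2]<.03)]
print('pads x~.06 left/right inner-outer', [np.percentile(J[s*J[:,1]>0][:,1],[2,50,98]).round(4).tolist() for s in(1,-1) if (s*J[:,1]>0).any()],'ztop',np.percentile(J[:,2],98).round(4) if len(J) else '')
# bar: top plane
B=P[(abs(P[:,1])<.06)&(P[:,0]>-.05)&(P[:,0]<.17)&(P[:,2]<-.02)]
h,e=np.histogram(B[:,2],np.arange(-.3,0,.002)); k=h.argmax(); z=np.median(B[abs(B[:,2]-e[k]-.001)<.004][:,2])
Q=B[abs(B[:,2]-z)<.005]; A=np.c_[Q[:,:2],np.ones(len(Q))]; co=np.linalg.lstsq(A,Q[:,2],rcond=None)[0]
lo,hi=np.percentile(Q[:,:2],[.7,99.3],axis=0)
print('bar top z',z.round(4),'slopes',co.round(4),'x',lo[0].round(4),hi[0].round(4),'y',lo[1].round(4),hi[1].round(4),len(Q))
for x in(0,.02,.04,.06,.08,.1,.12):
    q=Q[abs(Q[:,0]-x)<.006]
    if len(q)>20: print(x,np.percentile(q[:,1],[2,98]).round(4))
E
python3 bt.py w9
```

```text
clock: 10.35
tcp_pos: [0.501, 0.0523, 0.1393]
orientation: [0.0, -0.005, 0.951, -0.309]
wrist_force: [0.0, 0.6, -1.1]
finger_gap: 0.0595
grip_force: 7.0
TCP [0.50101292 0.05230406 0.13929977] F axes [[1.0, -0.009, -0.004], [0.01, 0.809, 0.588], [-0.002, -0.588, 0.809]]
pads x~.06 left/right inner-outer [[0.029, 0.0319, 0.0392], [-0.0374, -0.031, -0.0284]] ztop 0.0202
bar top z -0.0831 slopes [ 0.0048  0.0012 -0.0835] x -0.0115 0.1354 y -0.0175 0.0276 8765
0 [-0.0163  0.0243]
0.02 [-0.0166  0.0272]
0.04 [-0.017   0.0271]
0.06 [-0.0165  0.0266]
0.08 [-0.0168  0.0266]
0.1 [-0.0164  0.0272]
0.12 [-0.0166  0.0268]
```

View pics/w9.png

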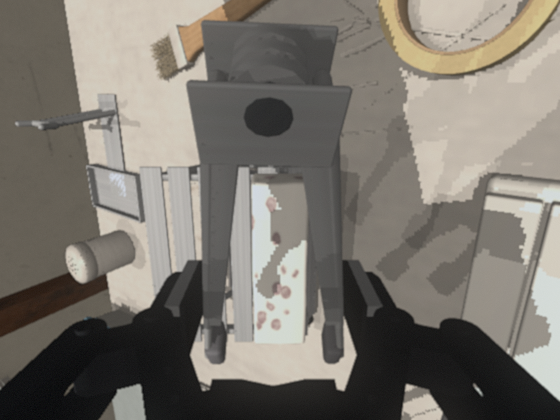

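The bar lies between the open jaws, about 5 mm off toward the low side and well centred lengthwise. I'll correct that and go down most of the way along the bar's normal.

```bash
python3 -m jog '[0,0.02,-0.014,0,0,0,0.42, 0,0.02,-0.014,0,0,0,0.42, 0,-0.05,-0.11,0,0,0,0.42, 0,-0.12,-0.2,0,0,0,0.42, 0,-0.187,-0.297,0,0,0,0.42, 0,-0.187,-0.297,0,0,0,0.42, 0,-0.187,-0.297,0,0,0,0.42, 0,-0.187,-0.297,0,0,0,0.42, 0,-0.187,-0.297,0,0,0,0.42]'; python3 bt.py w10
```

```text
clock: 11.15
tcp_pos: [0.5016, 0.017, 0.0793]
orientation: [0.001, -0.006, 0.951, -0.309]
wrist_force: [0.6, 0.2, -0.9]
finger_gap: 0.0604
grip_force: 6.8
TCP [0.50163484 0.01702759 0.07931243] F axes [[1.0, -0.011, -0.006], [0.013, 0.809, 0.587], [-0.002, -0.587, 0.809]]
pads x~.06 left/right inner-outer [[0.0008, 0.0167, 0.0384], [-0.0372, -0.0189, -0.0011]] ztop 0.0199
bar top z -0.0479 slopes [ 0.0016  0.0077 -0.0477] x -0.0181 0.1506 y -0.0598 0.0202 3486
0 [-0.0596 -0.04  ]
0.02 [-0.0597 -0.0284]
0.04 [-0.0591 -0.0283]
0.06 [-0.0361 -0.029 ]
0.08 [-0.0542 -0.0291]
0.1 [-0.0594 -0.029 ]
0.12 [-0.0597 -0.0288]
```

Run:
```python
from h import *
p,d,C=load('w10','wrist'); z=np.load('pics/w10.npz'); Rt=Ro.from_quat(z['q'],scalar_first=True).as_matrix()
T=((cloud(C,d)-z['pos'])@Rt)*[-1,1,-1]; P=T[(d>0)&(p.max(2)>45)]
Q=P[abs(P[:,2]+.0139)<.005]; print(np.median(Q[:,2]))
for x in np.arange(-.01,.15,.015):
    q=Q[(abs(Q[:,0]-x)<.006)&(abs(Q[:,1])<.035)]
    if len(q)>20: print(round(x,3),len(q),np.percentile(q[:,1],[1,3,97,99]).round(4),np.median(q[:,2]).round(4))
```

```text
-0.013959376276459417
-0.01 1243 [-0.0227 -0.0218  0.0195  0.0206] -0.0144
0.005 1417 [-0.0236 -0.0224  0.0204  0.0212] -0.014
0.02 1322 [-0.0234 -0.0224  0.0201  0.021 ] -0.014
0.035 1254 [-0.024  -0.0229  0.0198  0.0208] -0.014
0.05 1176 [-0.024  -0.0232  0.0198  0.0206] -0.014
0.065 1104 [-0.0243 -0.0231  0.0194  0.0203] -0.0139
0.08 1026 [-0.0239 -0.0229  0.0195  0.0206] -0.0139
0.095 978 [-0.0235 -0.0226  0.0202  0.0211] -0.0139
0.11 555 [-0.0235 -0.022   0.0197  0.0208] -0.0139
```

```bash
python3 -m jog '[0,-0.03,-0.035,0,0,0,0.42, 0,-0.06,-0.075,0,0,0,0.42, 0,-0.103,-0.129,0,0,0,0.42, 0,-0.103,-0.129,0,0,0,0.42, 0,-0.103,-0.129,0,0,0,0.42, 0,-0.103,-0.129,0,0,0,0.42]'; python3 -m jog '[0,0,0,0,0,0,0.3, 0,0,0,0,0,0,0.2, 0,0,0,0,0,0,0.1, 0,0,0,0,0,0,0, 0,0,0,0,0,0,0, 0,0,0,0,0,0,0, 0,0,0,0,0,0,0]' 45
```

```text
clock: 11.7
tcp_pos: [0.501, -0.0039, 0.053]
orientation: [0.001, -0.006, 0.951, -0.309]
wrist_force: [-0.3, -0.2, -0.6]
finger_gap: 0.0608
grip_force: 6.8
clock: 12.28
tcp_pos: [0.5006, -0.0043, 0.0526]
orientation: [0.0, -0.006, 0.951, -0.309]
wrist_force: [-2.0, 2.4, 4.9]
finger_gap: 0.0513
grip_force: 46.1
```

```bash
python3 -m jog '[0,0.015,0.02,0,0,0,0, 0,0.04,0.055,0,0,0,0, 0,0.09,0.12,0,0,0,0, 0,0.15,0.21,0,0,0,0, 0,0.22,0.32,0,0,0,0, 0,0.3,0.5,0,0,0,0, 0,0.35,0.65,0,0,0,0, 0,0.35,0.8,0,0,0,0, 0,0.35,0.8,0,0,0,0, 0,0.35,0.8,0,0,0,0]'
python3 - <<'E'
from h import *
st=env.get_state();Rt=Ro.from_quat(st['orientation'],scalar_first=True).as_matrix()
p,d,C=snap('wrist','w11'); T=((cloud(C,d)-st['tcp_pos'])@Rt)*[-1,1,-1]; P=T[(d>0)&(p.max(2)>45)]
Q=P[(abs(P[:,1])<.018)&(P[:,0]>-.03)&(P[:,0]<.16)&(P[:,2]>-.03)&(P[:,2]<.045)]
for x in np.arange(-.02,.15,.015):
    q=Q[abs(Q[:,0]-x)<.006]
    if len(q)>20: print(round(x,3),len(q),np.percentile(q[:,1],[1,50,99]).round(4),np.percentile(q[:,2],[5,50,95]).round(4))
E
```

```text
clock: 13.12
tcp_pos: [0.5011, 0.0668, 0.2131]
orientation: [0.001, -0.006, 0.951, -0.308]
wrist_force: [0.4, 0.0, -4.1]
finger_gap: 0.0509
grip_force: 47.2
-0.02 423 [-0.0172  0.0013  0.0171] [-0.0101 -0.0054  0.0034]
-0.005 1614 [-0.0174 -0.0003  0.0173] [0.0192 0.0203 0.0214]
0.01 1459 [-0.0176 -0.0003  0.0175] [0.0187 0.0198 0.0207]
0.025 1335 [-0.0175  0.0002  0.0176] [0.018  0.0191 0.0201]
0.04 1225 [-0.0176  0.0002  0.0177] [0.0174 0.0184 0.0193]
0.055 1135 [-0.0178 -0.0003  0.0177] [0.0166 0.0176 0.0186]
0.07 1049 [-0.0177 -0.0003  0.0176] [0.016  0.017  0.0179]
0.085 160 [-0.0119  0.0008  0.0137] [0.0155 0.0164 0.0171]
```

The bar is held, with its far end 2.5° low in the tool frame. Now I'll unroll, then yaw +90° clear of the wire frame.

```bash
python3 -m jog '[0,0,0,0.03,0,0,0, 0,0,0,0.065,0,0,0, 0,0,0,0.1,0,0,0, 0,0,0,0.135,0,0,0, 0,0,0,0.17,0,0,0, 0,0,0,0.2,0,0,0, 0,0,0,0.2,0,0,0, 0,0,0,0.2,0,0,0]'; python3 -m jog '[0,0.03,0,0,0,0.035,0, 0,0.06,0,0,0,0.07,0, 0,0.1,0,0,0,0.11,0, 0,0.14,0,0,0,0.15,0, 0,0.18,0,0,0,0.19,0, 0,0.22,0,0,0,0.23,0, 0,0.26,0,0,0,0.27,0, 0,0.3,0,0,0,0.31,0, 0,0.34,0,0,0,0.35,0, 0,0.38,0,0,0,0.39,0, 0,0.4,0,0,0,0.43,0, 0,0.4,0,0,0,0.46,0]'
python3 - <<'E'
from h import *
st=env.get_state();R=Ro.from_quat(st['orientation'],scalar_first=True).as_matrix()@np.diag([-1,1,-1])
t=Ro.from_euler('z',90.5,degrees=True)*Ro.from_euler('y',-2.5,degrees=True)
print('F',R.round(3).tolist(),'delta/pi',((t*Ro.from_matrix(R).inv()).as_rotvec()/np.pi).round(4),'shift/0.2 to hover',((np.array([.558,.176,.15])-st['tcp_pos'])/.2).round(3),st['joint_pos'].round(2))
E
```

```text
clock: 13.83
tcp_pos: [0.499, 0.0637, 0.2103]
orientation: [-0.0, -0.004, 1.0, -0.001]
wrist_force: [-0.5, 0.7, -2.5]
finger_gap: 0.051
grip_force: 47.8
clock: 14.83
tcp_pos: [0.499, 0.1474, 0.2103]
orientation: [-0.001, -0.669, 0.743, 0.002]
wrist_force: [-0.2, 0.6, -2.8]
finger_gap: 0.0507
grip_force: 47.6
F [[0.104, -0.995, 0.003], [0.995, 0.104, -0.002], [0.001, 0.003, 1.0]] delta/pi [ 0.0134 -0.0016  0.036 ] shift/0.2 to hover [ 0.295  0.143 -0.302] [ 0.13  0.21 -0.06  1.3   0.   -1.34]
```

```bash
python3 -m jog '[0.1,0.05,0,0.005,0,0.03,0, 0.2,0.1,-0.1,0.01,-0.001,0.036,0, 0.295,0.143,-0.2,0.0135,-0.0015,0.036,0, 0.295,0.143,-0.32,0.0135,-0.0015,0.036,0, 0.295,0.143,-0.4,0.0135,-0.0015,0.036,0, 0.295,0.143,-0.4,0.0135,-0.0015,0.036,0, 0.295,0.143,-0.4,0.0135,-0.0015,0.036,0, 0.295,0.143,-0.4,0.0135,-0.0015,0.036,0]'
cat > pl.py <<'E'
from h import *
import sys
st=env.get_state(); p,d,C=snap('wrist',sys.argv[1]); X=cloud(C,d); R=Ro.from_quat(st['orientation'],scalar_first=True).as_matrix()
print('tcp',st['tcp_pos'],'tool z',R[:,2].round(3))
T=((X-st['tcp_pos'])@R)*[-1,1,-1]; g=(d>0)&(p.max(2)>45)
m=g&(abs(T[...,1])<.018)&(T[...,0]>-.03)&(T[...,0]<.085)&(T[...,2]>.008)&(T[...,2]<.028)
P=X[m]; A=np.c_[P[:,:2]-P[:,:2].mean(0),np.ones(len(P))]; co=np.linalg.lstsq(A,P[:,2],rcond=None)[0]
m2=g&(T[...,0]<.085)&(T[...,0]>-.03)&(abs(T[...,1])<.03)&(abs(X[...,2]-(co[2]+(X[...,0]-P[:,0].mean())*co[0]+(X[...,1]-P[:,1].mean())*co[1]))<.004)
Q=X[m2]; near=[np.percentile(Q[abs(Q[:,0]-Q[:,0].mean()-k)<.004][:,1],.5).round(4) for k in(-.012,0,.012)]
print('bar top z',co[2].round(4),'at',P.mean(0).round(4),'slope x,y deg',np.degrees(co[:2]).round(2),'near end y',near)
for y in np.arange(.18,.25,.012):
    q=Q[abs(Q[:,1]-y)<.005]; 
    if len(q)>20: print(round(y,3),np.percentile(q[:,0],[1,99]).round(4),q[:,0].mean().round(4))
B=X[g&(abs(X[...,2]-.033)<.006)&(X[...,0]<.62)]
print('bed z',np.median(B[:,2]),'front x',[(y,np.percentile(B[abs(B[:,1]-y)<.008][:,0],1).round(4)) for y in(.15,.17,.19,.21,.23,.27,.3,.32)if (abs(B[:,1]-y)<.008).sum()>50],'y',[(x,np.percentile(B[abs(B[:,0]-x)<.006][:,1],[.5,99.5]).round(4)) for x in(.495,.51,.525)])
E
python3 pl.py w12
```

```text
clock: 15.5
tcp_pos: [0.5592, 0.1749, 0.1324]
orientation: [-0.017, 0.707, -0.707, -0.015]
wrist_force: [0.5, 0.0, -3.2]
finger_gap: 0.0506
grip_force: 48.1
tcp [0.55915122 0.17490212 0.13238161] tool z [ 0.002  0.046 -0.999]
bar top z 0.1517 at [0.5592 0.2004 0.1517] slope x,y deg [0.08 1.22] near end y [np.float64(0.16), np.float64(0.1607), np.float64(0.1606)]
0.18 [0.5411 0.5789] 0.5599
0.192 [0.5395 0.5804] 0.5598
0.204 [0.5381 0.5818] 0.56
0.216 [0.532  0.5824] 0.5598
0.228 [0.53   0.5883] 0.5597
0.24 [0.538  0.5827] 0.5605Traceback (most recent call last):
  File "pl.py", line 15, in <module>
    print('bed z',np.median(B[:,2]),'front x',[(y,np.percentile(B[abs(B[:,1]-y)<.008][:,0],1).round(4)) for y in(.15,.17,.19,.21,.23,.27,.3,.32)if (abs(B[:,1]-y)<.008).sum()>50],'y',[(x,np.percentile(B[abs(B[:,0]-x)<.006][:,1],[.5,99.5]).round(4)) for x in(.495,.51,.525)])
                                                                                                                                                                                          ~~~~~~~~~~~~~^^^^^^^^^^^^^^^^^^^^^^^^^^^^^^^^^^^^^^
    return _quantile_unchecked(
        a, q, axis, out, overwrite_input, method, keepdims, weights)
    return _ureduce(a,
                    func=_quantile_ureduce_func,
    ...<5 lines>...
                    overwrite_input=overwrite_input,
                    method=method)
    r = func(a, **kwargs)
    result = _quantile(arr,
                       quantiles=q,
    ...<2 lines>...
                       out=out,
                       weights=wgt)
    slices_having_nans = np.isnan(arr[-1, ...])
                                  ~~~^^^^^^^^^
IndexError: index -1 is out of bounds for axis 0 with size 0
```

```bash
sed -i 's/^print(.bed z.*$//' pl.py; python3 -m jog '[-0.008,0.01,-0.05,-0.0068,0,0.0022,0, -0.008,0.01,-0.15,-0.0068,0,0.0022,0, -0.008,0.01,-0.25,-0.0068,0,0.0022,0, -0.008,0.01,-0.32,-0.0068,0,0.0022,0, -0.008,0.01,-0.36,-0.0068,0,0.0022,0, -0.008,0.01,-0.375,-0.0068,0,0.0022,0, -0.008,0.01,-0.375,-0.0068,0,0.0022,0, -0.008,0.01,-0.375,-0.0068,0,0.0022,0, -0.008,0.01,-0.375,-0.0068,0,0.0022,0]'; python3 pl.py w13
```

```text
clock: 16.3
tcp_pos: [0.5588, 0.1763, 0.0584]
orientation: [-0.01, 0.709, -0.705, -0.007]
wrist_force: [0.0, -0.0, -3.7]
finger_gap: 0.051
grip_force: 48.0
tcp [0.55881977 0.17633504 0.0584401 ] tool z [ 0.004  0.025 -1.   ]
bar top z 0.0773 at [0.5587 0.2023 0.0773] slope x,y deg [0.31 0.01] near end y [np.float64(0.1618), np.float64(0.1623), np.float64(0.1623)]
0.18 [0.5408 0.5783] 0.5594
0.192 [0.5393 0.5797] 0.5594
0.204 [0.5379 0.5812] 0.5594
0.216 [0.5368 0.5817] 0.5594
0.228 [0.5294 0.5875] 0.559
0.24 [0.5372 0.5821] 0.5596
```

```bash
python3 -m jog '[-0.005,0,-0.01,0,0,0,0, -0.005,0,-0.02,0,0,0,0, -0.005,0,-0.03,0,0,0,0, -0.005,0,-0.037,0,0,0,0, -0.005,0,-0.041,0,0,0,0, -0.005,0,-0.041,0,0,0,0, -0.005,0,-0.041,0,0,0,0, -0.005,0,-0.041,0,0,0,0]';python3 -m jog '[0,0,-0.003,0,0,0,0, 0,0,-0.006,0,0,0,0, 0,0,-0.006,0,0,0,0, 0,0,-0.006,0,0,0,0]'
```

```text
clock: 17.02
tcp_pos: [0.5568, 0.1762, 0.049]
orientation: [-0.01, 0.709, -0.705, -0.008]
wrist_force: [0.1, -1.3, -2.6]
finger_gap: 0.051
grip_force: 48.0
clock: 17.35
tcp_pos: [0.5569, 0.1761, 0.0478]
orientation: [-0.01, 0.709, -0.705, -0.008]
wrist_force: [0.1, 0.0, -3.1]
finger_gap: 0.0513
grip_force: 48.1
```

```bash
for i in 1 2; do python3 -m jog '[0,0,-0.003,0,0,0,0, 0,0,-0.005,0,0,0,0, 0,0,-0.005,0,0,0,0, 0,0,-0.005,0,0,0,0]' | egrep 'pos|force'; done; python3 pl.py w14
```

```text
tcp_pos: [0.557, 0.176, 0.0473]
wrist_force: [-0.3, -2.1, 3.1]
grip_force: 48.9
tcp_pos: [0.5571, 0.1756, 0.0464]
wrist_force: [-1.7, -4.0, 5.5]
grip_force: 49.1
tcp [0.55708474 0.1756265  0.04639782] tool z [ 0.003  0.024 -1.   ]
bar top z 0.0667 at [0.557  0.2011 0.0667] slope x,y deg [-0.17  1.44] near end y [np.float64(0.1621), np.float64(0.1626), np.float64(0.1628)]
0.18 [0.5391 0.5767] 0.5579
0.192 [0.5376 0.578 ] 0.5579
0.204 [0.536  0.5794] 0.5576
0.216 [0.5347 0.5803] 0.5575
0.228 [0.5274 0.586 ] 0.5573
0.24 [0.5356 0.5802] 0.558
```

```bash
cat > rel.py <<'E'
from h import *
import sys
def fit(P):
    for _ in range(3):
        c=P.mean(0); A=np.c_[P[:,:2]-c[:2],np.ones(len(P))]; co=np.linalg.lstsq(A,P[:,2],rcond=None)[0]; P=P[abs(A@co-P[:,2])<.003]
    return c,co,len(P)
for t in sys.argv[1:]:
    p,d,C=load(t,'wrist'); X=cloud(C,d); g=(d>0)&(p.max(2)>45)
    for nm,m in(('bed near',(X[...,0]<.53)&(X[...,0]>.49)&(X[...,1]>.145)&(X[...,1]<.33)&(abs(X[...,2]-.034)<.006)),('bed all',(X[...,0]<.63)&(X[...,0]>.49)&(X[...,1]>.145)&(X[...,1]<.33)&(abs(X[...,2]-.034)<.005)),('bar top',(abs(X[...,0]-.558)<.016)&(X[...,1]>.168)&(X[...,1]<.25)&(abs(X[...,2]-.0685)<.006))):
        P=X[g&m]
        if len(P)>50:
            c,co,n=fit(P); print(t,nm,n,c.round(4),np.degrees(co[:2]).round(2),P[:,1].min().round(3),P[:,1].max().round(3))
E
python3 rel.py w14
```

```text
w14 bed near 5098 [0.5064 0.1865 0.0331] [-0.01 -0.19] 0.145 0.293
w14 bed all 12840 [0.5621 0.1815 0.0331] [ 0.05 -0.19] 0.145 0.293
w14 bar top 8004 [0.558  0.206  0.0672] [-0.21 -0.16] 0.168 0.25
```

The bar sits flat: its top is 34.1 mm above the bed plane and parallel to it. I'll ease off the load and open to the carry squeeze.

```bash
python3 -m jog '[0,0,0.003,0,0,0,0, 0,0,0.003,0,0,0,0.15, 0,0,0.003,0,0,0,0.22, 0,0,0.003,0,0,0,0.28, 0,0,0.003,0,0,0,0.34, 0,0,0.003,0,0,0,0.38, 0,0,0.003,0,0,0,0.41, 0,0,0.003,0,0,0,0.41, 0,0,0.003,0,0,0,0.41]' 45
python3 - <<'E'
from h import *
snap('wrist','w15')
E
python3 rel.py w15; python3 bt.py w16 | head -3
```

```text
clock: 18.82
tcp_pos: [0.5567, 0.1763, 0.0463]
orientation: [-0.01, 0.709, -0.705, -0.008]
wrist_force: [-0.3, 0.1, -1.9]
finger_gap: 0.0604
grip_force: 6.8
w15 bed near 5184 [0.5073 0.1985 0.0331] [ 0.07 -0.15] 0.145 0.295
w15 bed all 13259 [0.5615 0.1896 0.0331] [ 0.04 -0.15] 0.145 0.297
w15 bar top 8023 [0.558  0.206  0.0672] [-0.18 -0.2 ] 0.168 0.25
TCP [0.55672896 0.17624877 0.04629131] F axes [[-0.007, -1.0, -0.002], [1.0, -0.007, -0.025], [0.025, -0.002, 1.0]]
pads x~.06 left/right inner-outer [[0.0011, 0.017, 0.0365], [-0.0379, -0.018, -0.0006]] ztop 0.0204
bar top z -0.047 slopes [-0.0313 -0.0003 -0.0484] x -0.0499 -0.0357 y -0.0597 0.0599 944
```

```bash
python3 -m jog '[0,0,0.02,0,0,0,0.41, 0,0,0.06,0,0,0,0.41, 0,0,0.12,0,0,0,0.41, 0,0,0.25,0,0,0,0.41, 0,0,0.4,0,0,0,0.41, 0,0,0.6,0,0,0,0.41, 0,0,0.8,0,0,0,0.41, 0,0,0.9,0,0,0,0.41, 0,0,0.9,0,0,0,0.41, 0,0,0.9,0,0,0,0.41]'
python3 - <<'E'
from h import *
p,d,C=snap('wrist','w17'); X=cloud(C,d); g=(d>0)&(p.max(2)>45)&(X[...,1]<.34)&(X[...,1]>.12)&(X[...,0]<.62)
P=X[g&(abs(X[...,2]-.068)<.006)&(abs(X[...,0]-.558)<.04)]
r=cv2.minAreaRect(P[:,:2].astype(np.float32)); print('bar',r,len(P),np.percentile(P,[.5,99.5],axis=0).round(4).tolist())
print('xc',[(round(y,2),np.percentile(P[abs(P[:,1]-y)<.006][:,0],[1,99]).round(4).tolist()) for y in np.arange(.17,.32,.02)if (abs(P[:,1]-y)<.006).sum()>30])
B=X[g&(abs(X[...,2]-.033)<.006)]; print('bed',np.percentile(B,[.5,99.5],axis=0).round(4).tolist())
for y in(.16,.2,.24,.28,.31):
    q=B[abs(B[:,1]-y)<.008]
    if len(q)>30: print(y,np.percentile(q[:,0],1).round(4))
st=env.get_state();Rt=Ro.from_quat(st['orientation'],scalar_first=True).as_matrix()
T=((X-st['tcp_pos'])@Rt)*[-1,1,-1]; Q=T[(d>0)&(p.max(2)>45)&(abs(T[...,1])<.06)]
for x in(-.06,-.04,-.02,0,.02,.04,.06):
    q=Q[(abs(Q[:,0]-x)<.004)&(Q[:,2]>-.03)]
    if len(q):print(x,np.percentile(q[:,2],[50,98]).round(4),np.percentile(q[:,1],[2,98]).round(4))
E
```

```text
clock: 19.75
tcp_pos: [0.5579, 0.1764, 0.2286]
orientation: [-0.011, 0.709, -0.705, -0.007]
wrist_force: [-0.6, 0.2, -1.9]
finger_gap: 0.0605
grip_force: 6.8
bar ((0.5579813718795776, 0.2435351312160492), (0.04677838459610939, 0.13986825942993164), 0.08971098810434341) 5199 [[0.5352, 0.1747, 0.0646], [0.5805, 0.3109, 0.0691]]
xc [(np.float64(0.17), [0.5368, 0.5806]), (np.float64(0.19), [0.5354, 0.5807]), (np.float64(0.21), [0.5358, 0.5799]), (np.float64(0.23), [0.5362, 0.5801]), (np.float64(0.25), [0.5358, 0.5804]), (np.float64(0.27), [0.5351, 0.5796]), (np.float64(0.29), [0.5347, 0.5797]), (np.float64(0.31), [0.5353, 0.5799])]
bed [[0.4847, 0.1661, 0.0275], [0.6154, 0.3378, 0.035]]
0.2 0.5232
0.24 0.5165
0.28 0.5097
0.31 0.5046
-0.06 [0.1067 0.1098] [-0.0163  0.0134]
-0.04 [0.092 0.095] [-0.0206  0.0174]
-0.02 [0.0775 0.1234] [-0.0284  0.0242]
0 [0.0624 0.0655] [-0.0288  0.0284]
0.02 [0.0489 0.051 ] [-0.0329  0.0293]
0.04 [0.0304 0.0333] [-0.0375  0.0338]
0.06 [0.0196 0.0216] [-0.0397  0.0361]
```

The bar sits at x≈0.558, y≈0.237, squarely on the bed's middle. Now I'll carry the tongs back, yawing −90°.

```bash
python3 -m jog '[-0.1,-0.05,0,0,0,-0.035,0.41, -0.2,-0.1,0,0,0,-0.07,0.41, -0.25,-0.2,0,0,0,-0.11,0.41, -0.28,-0.3,0,0,0,-0.15,0.41, -0.28,-0.4,0,0,0,-0.19,0.41, -0.28,-0.5,0,0,0,-0.23,0.41, -0.28,-0.6,0,0,0,-0.27,0.41, -0.28,-0.7,0,0,0,-0.31,0.41, -0.28,-0.8,0,0,0,-0.35,0.41, -0.28,-0.9,0,0,0,-0.39,0.41, -0.28,-1,0,0,0,-0.43,0.41, -0.28,-1,0,0,0,-0.46,0.41]'
python3 - <<'E'
from h import *
st=env.get_state();R=Ro.from_quat(st['orientation'],scalar_first=True).as_matrix()@np.diag([-1,1,-1])
print('delta/pi',(Ro.from_matrix(R).inv().as_rotvec()/np.pi).round(4),'shift/.2 to hover',((np.array([.5215,-.344,.215])-st['tcp_pos'])/.2).round(3))
E
```

```text
clock: 20.8
tcp_pos: [0.4995, -0.0265, 0.2241]
orientation: [0.011, -0.061, 0.998, -0.0]
wrist_force: [0.0, -0.3, -1.0]
finger_gap: 0.0602
grip_force: 6.9
delta/pi [ 0.0003  0.0067 -0.0391] shift/.2 to hover [ 0.11  -1.588 -0.045]
```

```bash
python3 -m jog '[0,-0.15,0,0,0.002,-0.01,0.41, 0,-0.3,0,0,0.004,-0.02,0.41, 0.05,-0.5,0,0,0.0065,-0.03,0.41, 0.1,-0.7,0,0,0.0065,-0.0385,0.41, 0.11,-0.85,0,0,0.0065,-0.0385,0.41, 0.11,-1,0,0,0.0065,-0.0385,0.41, 0.11,-1,0,0,0.0065,-0.0385,0.41]'; python3 -m jog '[0,-0.15,0,0,0,0,0.41, 0,-0.3,0,0,0,0,0.41, 0,-0.45,0,0,0,0,0.41, 0,-0.588,-0.02,0,0,0,0.41, 0,-0.588,-0.045,0,0,0,0.41, 0,-0.588,-0.045,0,0,0,0.41, 0,-0.588,-0.045,0,0,0,0.41, 0,-0.588,-0.045,0,0,0,0.41]'
cat > tg.py <<'E'
from h import *
import sys
def prof(t):
    p,d,C=load(t,'wrist'); z=np.load(f'pics/{t}.npz'); Rt=Ro.from_quat(z['q'],scalar_first=True).as_matrix()
    T=((cloud(C,d)-z['pos'])@Rt)*[-1,1,-1]; g=(d>0)&(p.max(2)>45)&(abs(T[...,1])<.06)&(T[...,2]>-.02)&(T[...,2]<.14)&(T[...,0]>-.13)&(T[...,0]<.12)
    Q=T[g]; f=[]
    for x in np.arange(-.06,.061,.01):
        q=Q[(abs(Q[:,0]-x)<.003)&(abs(Q[:,2]-(.062-.71*x))<.012)]
        if len(q)>10: f.append((x,np.percentile(q[:,2],80),np.percentile(q[:,1],2),np.percentile(q[:,1],98)))
    f=np.array(f); c=np.polyfit(f[:,0],f[:,1],1)
    print(t,z['pos'].round(4),'slope deg',np.degrees(np.arctan(c[0])).round(2),'z0',c[1].round(4),'yc',((f[:,2]+f[:,3])/2).round(4)[[1,3,5,-1]],'xmin',np.percentile(Q[Q[:,2]>.09][:,0],1).round(4),'jaw xmax',np.percentile(Q[(Q[:,2]<.025)][:,0],[97,99]).round(4),'zmax',np.percentile(Q[Q[:,0]<-.06][:,2],98).round(4))
if len(sys.argv)>1 : snap('wrist',sys.argv[1])
for t in('w8','w17',sys.argv[1]): prof(t)
E
python3 tg.py w18; python3 -c "
from h import *
st=env.get_state();R=Ro.from_quat(st['orientation'],scalar_first=True).as_matrix()@np.diag([-1,1,-1]);print((Ro.from_matrix(R).inv().as_rotvec()/np.pi).round(4))"
```

```text
clock: 21.38
tcp_pos: [0.5218, -0.2286, 0.2232]
orientation: [0.0, -0.003, 1.0, -0.0]
wrist_force: [-0.2, -1.3, -1.1]
finger_gap: 0.0604
grip_force: 6.8
clock: 22.05
tcp_pos: [0.5224, -0.34, 0.2167]
orientation: [0.002, -0.006, 1.0, 0.0]
wrist_force: [0.9, 0.3, -0.7]
finger_gap: 0.0602
grip_force: 6.8
w8 [ 0.5218 -0.3437  0.2137] slope deg -36.24 z0 0.0616 yc [-0.0009 -0.0007 -0.0004  0.0001] xmin -0.0905 jaw xmax [0.0737 0.0752] zmax 0.1187
w17 [0.5579 0.1764 0.2286] slope deg -36.96 z0 0.0623 yc [-0.0003 -0.0004 -0.0005 -0.0004] xmin -0.0893 jaw xmax [0.0734 0.0752] zmax 0.1201
w18 [ 0.5224 -0.34    0.2167] slope deg -36.94 z0 0.0623 yc [-0.0003 -0.0003 -0.0004 -0.0006] xmin -0.0893 jaw xmax [0.0731 0.0751] zmax 0.1201
[-0.0001  0.0013 -0.004 ]
```

The tongs sit in the fingers as they did after pick-up, within 1 mm and 0.7°. I'll lower them to the stand.

```bash
python3 -m jog '[-0.012,-0.018,-0.1,0,0.0013,-0.004,0.41, -0.012,-0.018,-0.3,0,0.0013,-0.004,0.41, -0.012,-0.018,-0.5,0,0.0013,-0.004,0.41, -0.012,-0.018,-0.65,0,0.0013,-0.004,0.41, -0.012,-0.018,-0.8,0,0.0013,-0.004,0.41, -0.012,-0.018,-0.9,0,0.0013,-0.004,0.41, -0.012,-0.018,-0.96,0,0.0013,-0.004,0.41, -0.012,-0.018,-0.96,0,0.0013,-0.004,0.41, -0.012,-0.018,-0.96,0,0.0013,-0.004,0.41, -0.012,-0.018,-0.96,0,0.0013,-0.004,0.41]'; python3 tg.py w19 | tail -1; python3 -c "
from h import *
p,d,C=load('w19','wrist');X=cloud(C,d);g=(d>0)&(p.max(2)>45)
P=X[g&(X[...,2]>.009)&(X[...,2]<.018)&(X[...,0]>.5)&(abs(X[...,1]+.343)<.09)];print('dish y',np.percentile(P[:,1],[.5,99.5]),'x',np.percentile(P[:,0],[.5,99.5]))
Q=X[g&(X[...,2]>.1)&(X[...,2]<.112)&(abs(X[...,1]+.343)>.025)&(abs(X[...,1]+.343)<.05)&(X[...,0]<.48)];print('crossbar ends',np.percentile(Q[:,1],[1,99]),Q[:,0].mean())"
```

```text
clock: 22.93
tcp_pos: [0.5214, -0.3451, 0.0269]
orientation: [0.001, 0.0, 1.0, -0.001]
wrist_force: [-0.7, -0.5, -1.3]
finger_gap: 0.0602
grip_force: 6.8
w19 [ 0.5214 -0.3451  0.0269] slope deg -36.92 z0 0.0623 yc [-0.0003 -0.0004 -0.0004 -0.0004] xmin -0.0893 jaw xmax [0.0832 0.1103] zmax 0.12
dish y [-0.40970466 -0.27681989] x [0.53500463 0.60608302]
crossbar ends [-0.38054593 -0.3069674 ] 0.463433525865545
```

```bash
python3 -m jog '[0,0.006,-0.03,0,0,0,0.41, 0,0.006,-0.05,0,0,0,0.41, 0,0.006,-0.065,0,0,0,0.41, 0,0.006,-0.065,0,0,0,0.41, 0,0.006,-0.065,0,0,0,0.41]';  python3 -m jog '[0,0,-0.008,0,0,0,0.41, 0,0,-0.008,0,0,0,0.41, 0,0,-0.008,0,0,0,0.41]'|egrep 'pos|force'
```

```text
clock: 23.4
tcp_pos: [0.5207, -0.3439, 0.0126]
orientation: [0.001, 0.001, 1.0, -0.0]
wrist_force: [0.4, 1.7, 0.4]
finger_gap: 0.0604
grip_force: 7.0
tcp_pos: [0.5209, -0.344, 0.012]
wrist_force: [-1.1, 2.4, 7.0]
grip_force: 8.0
```

```bash
python3 -m jog '[0,0,0.002,0,0,0,0.45, 0,0,0.002,0,0,0,0.52, 0,0,0.002,0,0,0,0.6, 0,0,0.002,0,0,0,0.8, 0,0,0.002,0,0,0,1, 0,0,0.002,0,0,0,1, 0,0,0.002,0,0,0,1, 0,0,0.002,0,0,0,1]'; python3 tg.py w20|tail -1; python3 -m jog '[0,0,0.05,0,0,0,1, 0,0,0.15,0,0,0,1, 0,0,0.35,0,0,0,1, 0,0,0.55,0,0,0,1, 0,0,0.75,0,0,0,1, 0,0,0.95,0,0,0,1, -0.3,0,1,0,0,0,1, -0.42,0.04,1,0,0,0,1, -0.42,0.04,1,0,0,0,1, -0.42,0.04,1,0,0,0,1]'; python3 -m jog '[0,0,0.4,0,0,0,1, 0,0,0.4,0,0,0,1, 0,0,0.4,0,0,0,1, 0,0,0.4,0,0,0,1]'|grep pos
python3 - <<'E'
from h import *
def box(X,g,u0,u1,v0,v1,z0,z1):
    return X[v0:v1,u0:u1][g[v0:v1,u0:u1]&(X[v0:v1,u0:u1,2]>z0)&(X[v0:v1,u0:u1,2]<z1)]
snap('wrist','w21'); snap('top','top2')
for t in('w3','w21'):
    p,d,C=load(t,'wrist'); X=cloud(C,d); g=(d>0)&(p.max(2)>45)&(abs(X[...,1]+.343)<.08)&(X[...,0]>.42)&(X[...,0]<.62); print(t,C[2])
    for z0,z1 in((.112,.14),(.095,.112),(.06,.07),(.075,.085),(.04,.05),(.02,.03)):
        P=X[g&(X[...,2]>z0)&(X[...,2]<z1)]
        if len(P)>10: print(z0,len(P),'x',np.percentile(P[:,0],[2,50,98]).round(4),'y',np.percentile(P[:,1],[1,99]).round(4))
p,d,C=load('top2','top'); X=cloud(C,d); P=X[(abs(X[...,2]-.068)<.012)&(abs(X[...,0]-.558)<.05)&(abs(X[...,1]-.238)<.1)]; print('bar',len(P),P.mean(0),np.percentile(P,[2,98],axis=0).round(3).tolist())
E
```

```text
clock: 24.32
tcp_pos: [0.5203, -0.3439, 0.0111]
orientation: [0.0, 0.001, 1.0, -0.0]
wrist_force: [0.2, -0.4, -0.1]
finger_gap: 0.0853
grip_force: 0.0
w20 [ 0.5203 -0.3439  0.0111] slope deg -36.79 z0 0.0637 yc [-0.0067 -0.0001 -0.0004 -0.0002] xmin -0.0882 jaw xmax [0.104  0.1105] zmax 0.1201
clock: 25.2
tcp_pos: [0.4345, -0.3353, 0.2128]
orientation: [0.001, 0.002, 1.0, -0.001]
wrist_force: [0.4, -0.5, -0.7]
finger_gap: 0.0852
grip_force: 0.0
tcp_pos: [0.4384, -0.3372, 0.2943]
w3 [ 0.35920749 -0.33621274  0.47220355]
0.112 766 x [0.4326 0.4462 0.4671] y [-0.3603 -0.3282]
0.095 475 x [0.44   0.4701 0.4913] y [-0.3806 -0.3083]
0.06 151 x [0.4572 0.529  0.5393] y [-0.3798 -0.3085]
0.075 170 x [0.4592 0.5085 0.5193] y [-0.3739 -0.3135]
0.04 83 x [0.4541 0.5489 0.5624] y [-0.3871 -0.3014]
0.02 182 x [0.4517 0.5798 0.5958] y [-0.3942 -0.2937]
w21 [ 0.35954752 -0.33642371  0.46954023]
0.112 763 x [0.4323 0.4456 0.4666] y [-0.3599 -0.3289]
0.095 481 x [0.4397 0.4692 0.4905] y [-0.3802 -0.3081]
0.06 156 x [0.457  0.5286 0.5398] y [-0.381  -0.3089]
0.075 168 x [0.4596 0.509  0.5185] y [-0.3753 -0.3145]
0.04 87 x [0.4542 0.5491 0.5633] y [-0.3877 -0.3024]
0.02 180 x [0.4519 0.5803 0.5954] y [-0.3949 -0.2949]
bar 906 [0.55430793 0.23595277 0.06703426] [[0.533, 0.165, 0.059], [0.576, 0.309, 0.072]]
```

The tongs lie within 1 mm of where they started, the bar is on the bed, and the robot is clear of everything.

```bash
python3 -c "
from workcell import env
print(env.hand_in())"
```

```text
the job is handed in; nothing more can be done
None
```

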